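# Switch on the output under the red guard

## Task

Switch on the unit with the red guard: lift the guard with a fingertip under its front lip, hold it up while the finger pushes the white toggle beneath it all the way to the rear, then draw back and let the guard drop fully shut over the toggle. Only touch and push, gently: grip nothing, do not shove or lift the units, do not operate the unit with the yellow guard, and leave the other things on the bench where they are.

Things in the scene. Friction and masses are not known exactly. Their poses are not given: they have to be found in the camera images.
- red_unit: loose grey bench output unit, 124 mm deep (x) x 110 wide (y), 2.5 kg, with a red guard on top. Origin: centre of its underside on the worktop; z up, its front faces its own -x. In its frame (mm): flat top z = 50, front face x = -62; guard hinge axis along y at x = -8, z = 56; toggle pivot along y at x = -40, z = 52. Sockets 10 mm tall stand behind the hinge.
- red_guard (a joint): hinge of the red guard: 0 = shut, grows as its front rises, stop at 1.3 rad. No latch; a light spring and its weight shut it from any angle within 1 s when nothing holds it up, so it must be held up while the toggle is moved. A hood of 3 mm sheet, open below; shut, in the unit's frame (mm): x -68 to -2, outer width 58, inner 52, walls z 59 to 97. Lifts with under 2 N at the lip.
- red_toggle (a joint): hinge of the toggle under the red guard: 0 = off, leaning 0.4 rad to the unit's front (-x); 0.8 = on, leaning 0.4 rad to its rear (+x), at the stop. It stays where it is left (friction, about 1.3 N at the tip); starts between 0 and 0.1.
- red_guard_lip (a point): middle of the underside of the flat front lip of the red guard, 11 mm in from its outer edge; moves with the guard. The lip, 50 mm wide, sticks out of the foot of the guard's front wall; shut, it reaches x = -89, underside z = 60 (unit's frame, mm), 27 mm beyond the unit's front face, with only the worktop below
- red_toggle_tip (a point): tip of the toggle under the red guard, a white paddle 22 mm wide (y), 8 mm thick, 18 mm long, tip 41 mm from the pivot; off, the tip is at about x = -56, z = 90 in the unit's frame (mm); on, at x = -24
- yellow_unit: loose grey bench output unit, 124 mm deep (x) x 110 wide (y), 2.5 kg, with a yellow guard on top. Origin: centre of its underside on the worktop; z up, its front faces its own -x. In its frame (mm): flat top z = 50, front face x = -62; guard hinge axis along y at x = -8, z = 56; toggle pivot along y at x = -40, z = 52. Sockets 10 mm tall stand behind the hinge.
- yellow_guard (a joint): hinge of the yellow guard: 0 = shut, grows as its front rises, stop at 1.3 rad. No latch; a light spring and its weight shut it from any angle within 1 s when nothing holds it up, so it must be held up while the toggle is moved. A hood of 3 mm sheet, open below; shut, in the unit's frame (mm): x -68 to -2, outer width 58, inner 52, walls z 59 to 97. Lifts with under 2 N at the lip.
- yellow_toggle (a joint): hinge of the toggle under the yellow guard: 0 = off, leaning 0.4 rad to the unit's front (-x); 0.8 = on, leaning 0.4 rad to its rear (+x), at the stop. It stays where it is left (friction, about 1.3 N at the tip); starts between 0 and 0.1.
- yellow_guard_lip (a point): middle of the underside of the flat front lip of the yellow guard, 11 mm in from its outer edge; moves with the guard. The lip, 50 mm wide, sticks out of the foot of the guard's front wall; shut, it reaches x = -89, underside z = 60 (unit's frame, mm), 27 mm beyond the unit's front face, with only the worktop below
- yellow_toggle_tip (a point): tip of the toggle under the yellow guard, a white paddle 22 mm wide (y), 8 mm thick, 18 mm long, tip 41 mm from the pivot; off, the tip is at about x = -56, z = 90 in the unit's frame (mm); on, at x = -24
- bottle_green: white reagent bottle with a green cap, 46 mm across, 95 mm tall, loose, a bystander; origin at the centre of its underside
- bottle_small: small white bottle with a white cap, 34 mm across, 79 mm tall, loose, a bystander; origin at the centre of its underside
- tape_white: small white roll of tape lying flat, 48 mm across, 19 mm high, loose, a bystander; origin at the centre of its underside
- tube_block: green microtube rack, 66 x 105 x 34 mm, loose, a bystander; origin at the centre of its underside
- dish: clear petri dish with cream contents, 89 mm across, 15 mm high, loose, a bystander; origin at the centre of its underside
- tape_blue: blue roll of tape lying flat, 114 mm across, 24 mm high, loose, a bystander; origin at the centre of its underside
Things that resemble listed ones, but are neither listed nor needed, are in the scene too. Leave any green look-alike of the red_unit alone.

How it is judged (in metres and radians):
On the way, in this order (a step that is already met when the one before it is completed fails the run):
1. the red guard is lifted (over 0.3 rad) with the toggle beneath still off (value of joint red_guard above 0.3 rad and value of joint red_toggle below 0.3 rad), for 0.1 s.
2. the toggle is pushed fully to the rear (over 0.68 rad) while the red guard is held up (over 0.3 rad) (value of joint red_toggle above 0.68 rad and value of joint red_guard above 0.3 rad), for 0.1 s.
At the end, for the whole second after the job is handed in: The red unit's toggle stands fully to the rear (over 0.68 of 0.8 rad) with the red guard shut over it (under 0.06 rad) and at rest; the yellow unit's guard is shut (under 0.06 rad) and its toggle is off (under 0.2 rad); both units and all bystanders are within 15 mm of where they began (value of joint red_toggle above 0.68 rad and value of joint each of red_guard, yellow_guard below 0.06 rad and velocity of joint red_guard below 0.1 rad/s and value of joint yellow_toggle below 0.2 rad and distance of each of red_unit, yellow_unit, bottle_green, bottle_small, tape_white, tube_block, dish, tape_blue from where it was at the start of the episode below 0.015 m); the robot touches nothing.
It fails at once if the yellow guard was lifted (over 0.15 rad) or its toggle pushed (over 0.2 rad) (value of joint yellow_guard above 0.15 rad or value of joint yellow_toggle above 0.2 rad).
It fails at once if a unit was shoved more than 15 mm, or lifted or tipped (over 0.08 rad) (distance of any of red_unit, yellow_unit from where it was at the start of the episode above 0.015 m or angle between any of red_unit, yellow_unit's own z axis and vertical above 0.08 rad).
It fails at once if the red guard or its toggle was gripped or pressed hard (over 30 N) (contact force between the fingers and red_guard above 30 N or contact force between the fingers and red_toggle above 30 N).
It fails at once if a bystander was moved more than 15 mm or lifted (distance of any of bottle_green, bottle_small, tape_white, tube_block, dish, tape_blue from where it was at the start of the episode above 0.015 m).
It also fails if it takes over 40 s, if anything falls off the work surface, if the arm or the gripper's body presses on something with over 40 N, if the wrist force passes 120 N, or if a joint passes its speed limit or range.

## Robot

A 7-joint arm with a two-finger parallel gripper is mounted at the origin on a cart in front of the work surface, level with it; the furniture and walls round the work are solid. World frame = base frame: x ahead of the robot, y to its left, z up, the work surface at z = 0. Lengths are in m, angles in degrees, forces in N, time in s.
With the tool pointing down it reaches from about 0.4 to 0.85 m from the base axis. Payload 4.5 kg.
Tool frame: the origin (TCP) lies at the very end of the fingers, on their centre line; the grasp point (between the pads) lies 19 mm behind it; z points along the fingers, y is the line along which they close (so a half turn about z gives the same grasp; the last joint's range is limited). The gripper opens to 85 mm and grips with 20 to 120 N. Pads are 22 mm wide; open, the fingers measure 114 mm over their backs; the gripper's body (76 mm by 85 mm) begins 54 mm behind the grasp point. The pads swing forward as they close: fully open they stand 13 mm farther back than shut.
Start: joints at [1.937, 39.483, -11.15, 89.685, 9.013, 51.709, -12.324], TCP at [0.625, 0, 0.231] pointing down, gripper open.
Joint ranges: [-172.22, 172.22], [-26.19, 119.32], [-84.43, 86.54], [7.71, 146.69], [-57.33, 237.33], [2.42, 119.75], [-152.13, 152.13]. Speed limits (degrees/s): [147.25, 147.25, 180, 180, 180, 180, 180].

## Interface

Orientations are given as [roll, pitch, yaw] about the fixed x, y, z axes, in that order (R = Rz(yaw) Ry(pitch) Rx(roll)).
In Python, from cell import ctrl, eyes gives the robot as it stands. The module is installed in compiled form; this text tells all that it offers.
- The arm moves only by the tool step_arm, never from a script. Its argument "deltas" is a list of rows, each an object with "linear": the shift along the tool's x, y, z in cm, a list of three; "twist": the turn about the tool's z in rad. In form: [{"linear": [dx, dy, dz], "twist": twist}, ...]. A call has 1 to 20 rows; each row shifts and turns the commanded pose from where the row before left it, along the tool's axes as they then stand; what a row does not reach is not made up. A row lasts 1/8 s, in which the tool goes at most 62.5 mm and 10.7 degrees, less where a joint would pass 70% of its speed; a pose out of reach is approached as far as the arm can. A call is refused whole if a number of a shift passes 6.25 or a number of a turn 0.188, either way. A call with a gripper value outside its range is refused whole. "fingers" is the gripper's target within -1 to 1 (shut at 1, half-way at 0, fully open at -1), set as the call begins (left out, the last holds). The fingers move at their own pace and stop on an object; the grip force is fixed at half the most. Time passes only in rows, so rows that do not move let the fingers close. It gives the time, the measured TCP pose, the force, the opening and the grip force at its end, in the units of the state.
- ctrl.read_state(): the state, without advancing time (a new reading comes with each control period).
- eyes.snapshot(name): name is "scene" or "side" or "wrist"; returns the picture (480x640x3 uint8, red, green, blue); there is no depth.
- eyes.camera_info(name): a dict with "fx", "fy", "cx", "cy" (pixels), "cam_to_world" (4x4, takes a point from camera to world coordinates). Camera axes: x right, y down, z forward; pixel columns grow to the right and rows downward; lengths in m; the calibration is good to about 2 mm. The wrist camera is an equidistant fisheye: a pixel r from the principal point sees the ray r / f radians off the axis. A picture is of the moment at which its call begins: read the wrist's pose just before it. camera_info takes no time and is no camera call; for the wrist camera it gives the pose at the moment of the call.
- ctrl.sign_off(): hands the job in; it is judged then, once.
The state is a dict: "time_s": time; "qpos": joint angles; "dq": joint speeds; "effort": joint torques, N m; "position": TCP position; "eef_rot": TCP orientation; "wrist_force": force on the tool from outside, world axes, zero at the start; "moment": the same for the moment, N m; "grip_width": finger opening in m; "finger_force": force on a finger pad.
Only numpy, scipy, OpenCV 4.12 (cv2) and the standard library are available. Lean on these libraries where they do the work, as an engineer would, in place of code of your own. Each camera call takes 0.05 s, during which the arm holds its last target. There are 200 camera calls.

## Working session

There is one attempt and no reset: what is moved stays moved. The work goes in short steps, Python scripts to look and compute and a tool call to move; the robot and the scene stay as the last step left them, time stands still between calls to the robot, and variables do not carry over. Pictures are saved under pics/ and viewed, at most 10 in all, crops included, and the job is handed in when it is done.

Besides the shell and the picture viewer there is one more tool, called after "Emit:" as name([rows], argument=value, ...), one row to a line, values as JSON. step_arm: Moves the arm, as the interface text tells. Its arguments: {"type":"object","properties":{"deltas":{"type":"array"},"fingers":{"type":"number"}},"required":["deltas"]}

```bash
mkdir -p pics; python3 - <<'E'
from cell import ctrl, eyes
import cv2,json
s=ctrl.read_state(); print(s['position'],s['eef_rot'],s['grip_width'])
for n in('scene','side','wrist'):
    im=eyes.snapshot(n); cv2.imwrite(f'pics/{n}0.png',im[:,:,::-1]); c=eyes.camera_info(n)
    print(n,c['fx'],c['fy'],c['cx'],c['cy'],c['cam_to_world'])
E
```

```text
[ 6.24341825e-01 -2.16513465e-05  2.30465199e-01] [-1.79892381e+02  6.51388195e-03  9.00039104e+01] 0.08535667003397822
scene 459.34733903164147 459.34733903164147 325.3999539863534 240.34369891692046 [[ 9.01205260e-01 -2.47010148e-01  3.56111030e-01  1.28106563e-01]
 [-4.33392176e-01 -5.12598473e-01  7.41224681e-01 -1.02715691e+00]
 [-5.48048146e-04 -8.22331315e-01 -5.69008706e-01  8.07636627e-01]
 [ 0.00000000e+00  0.00000000e+00  0.00000000e+00  1.00000000e+00]]
side 433.8840193601656 433.8840193601656 323.3286153813869 236.94039512867465 [[ 0.99672143  0.06043528 -0.05379563  0.63612339]
 [ 0.08046495 -0.67078015  0.73727836 -1.12118322]
 [ 0.00847258 -0.7391898  -0.67344387  1.00813463]
 [ 0.          0.          0.          1.        ]]
wrist 371.64829954431775 371.64829954431775 322.71023048918175 242.36518238949196 [[ 9.99999957e-01  1.85959688e-04 -2.27256591e-04  6.24825748e-01]
 [ 1.14237470e-04 -9.59321999e-01 -2.82314166e-01  7.09810214e-02]
 [-2.70511301e-04  2.82314128e-01 -9.59321979e-01  3.73008489e-01]
 [ 0.00000000e+00  0.00000000e+00  0.00000000e+00  1.00000000e+00]]
```

View pics/scene0.png

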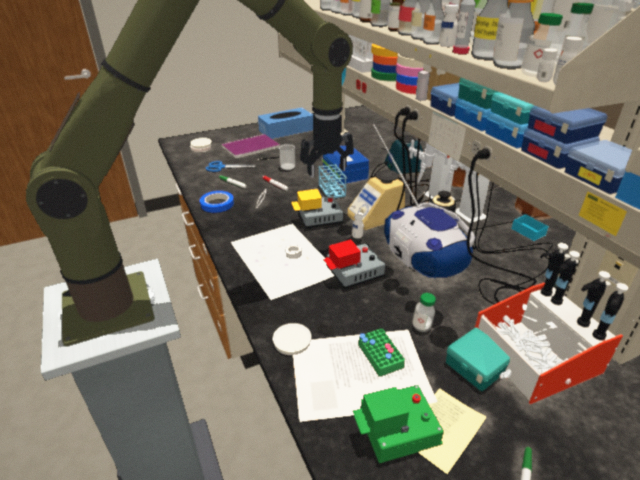

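View pics/wrist0.png

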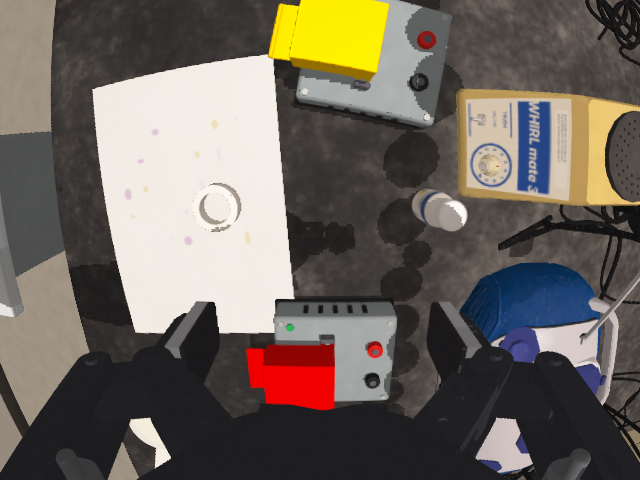

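View pics/side0.png

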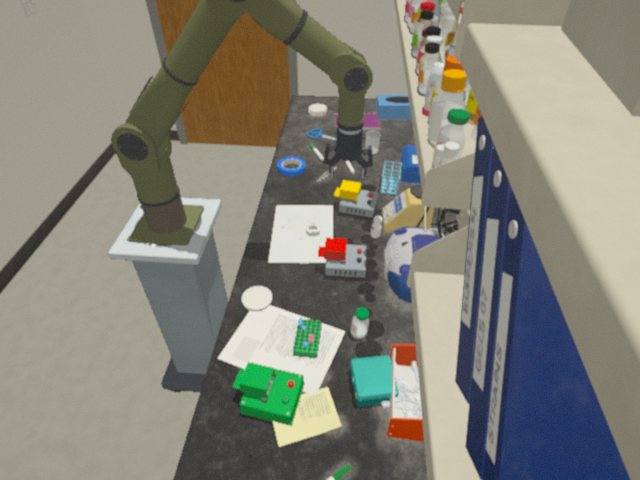

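The scene view shows the red unit at about (355,262), with the yellow one behind it at (320,210) and the green look-alike at (400,425). In the wrist view the red guard spans px (248–334, 345–408), with its lip on the left facing the robot. The side view has it at (343,257). I'll zoom in to measure its pose.

```bash
cat > h.py <<'E'
import numpy as np, cv2
def proj(c,P,fish):
    T=np.linalg.inv(np.array(c['cam_to_world'])); p=np.atleast_2d(P)@T[:3,:3].T+T[:3,3]
    if fish:
        rho=np.hypot(p[:,0],p[:,1]); th=np.arctan2(rho,p[:,2]); q=p[:,:2]/rho[:,None]*th[:,None]
    else: q=p[:,:2]/p[:,2:]
    return q*[c['fx'],c['fy']]+[c['cx'],c['cy']]
def world(pose,P):
    x,y,a=pose; c,s=np.cos(a),np.sin(a); P=np.atleast_2d(P)/1000.
    return np.c_[x+c*P[:,0]-s*P[:,1], y+s*P[:,0]+c*P[:,1], P[:,2]]
E
python3 - <<'E'
import cv2,numpy as np
w=cv2.imread('pics/wrist0.png')[290:420,240:410]; s=cv2.imread('pics/scene0.png')[225:295,310:400]
a=cv2.resize(w,(510,390),interpolation=2); b=cv2.resize(s,(360,280),interpolation=2)
o=np.zeros((600,800,3),np.uint8); 
a=cv2.resize(w,(680,520),interpolation=2); o[:520,:680]=a
cv2.imwrite('pics/crop0.png',o[:520,:680])
E
```

```text
(no output)
```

View pics/crop0.png

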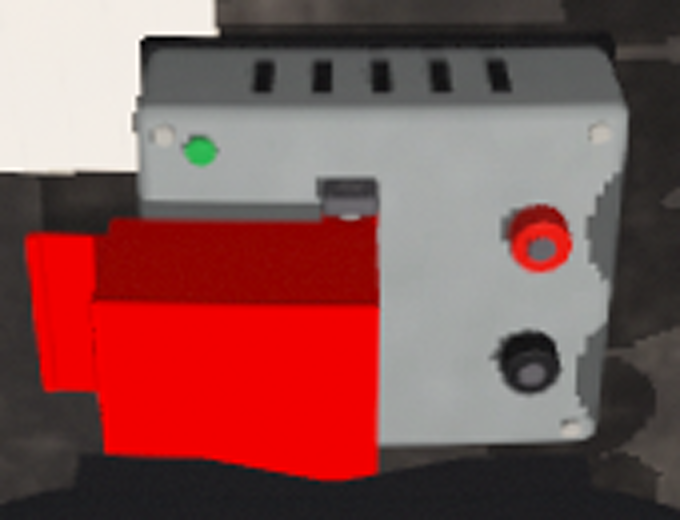

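The crop shows, in crop pixels, unit top corners at (140,103), (628,103) and (593,440). The guard top's left edge runs (95,300)–(378,303) and the lip's outer corners are at (27,234) and (46,390). I'll fit the pose to these.

```bash
python3 - <<'E'
import numpy as np,cv2
from scipy.optimize import least_squares
from cell import eyes
from h import *
c=eyes.camera_info('wrist')
P=np.array([(-62,55,50),(62,55,50),(62,-55,50),(-68,29,97),(-2,29,97),(-89,25,63),(-89,-25,63)],float)
uv=np.array([(140,103),(628,103),(593,440),(95,300),(378,303),(27,234),(46,390)])/4+[240,290]
f=lambda p:(proj(c,world(p,P),1)-uv).ravel()
r=least_squares(f,[.63,-.1,0]); p=r.x; print(p,np.degrees(p[2])); print(r.fun.reshape(-1,2).round(1))
print(world(p,[(-89,0,60),(-62,0,50),(-34,0,78)]))
s=eyes.camera_info('scene'); im=cv2.imread('pics/scene0.png')
for q in proj(s,world(p,P),0): cv2.circle(im,tuple(np.int32(q.round())),1,(255,0,255),-1)
cv2.imwrite('pics/ov.png',cv2.resize(im[220:300,310:410],(800,600)))
E
```

```text
[ 0.63811428 -0.15486782 -0.00155829] -0.08928372225680961
[[-1.7  0.5]
 [ 1.9  0.1]
 [ 1.2  0.4]
 [-1.5  0.1]
 [ 0.9  0.4]
 [-0.1 -0.5]
 [-0.3 -0.5]]
[[ 0.54911439 -0.15472913  0.06      ]
 [ 0.57611435 -0.15477121  0.05      ]
 [ 0.60411432 -0.15481484  0.078     ]]
```

View pics/ov.png

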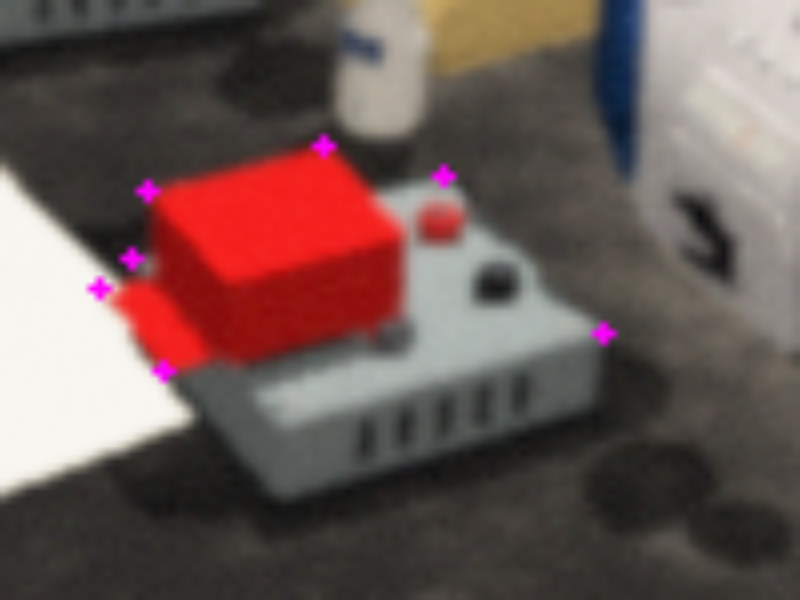

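The fit is good to about 3 mm: the unit is at (0.638,-0.155) with yaw ≈0, and the lip edge is near x 0.55. I'll turn the tool so the flat sides of the closed fingers face the unit, then move to a point in front of the lip.

Emit:
step_arm([
  {"linear":[0,0,0],"twist":-0.187},
  {"linear":[0,0,0],"twist":-0.187},
  {"linear":[0,0,0],"twist":-0.187},
  {"linear":[0,0,0],"twist":-0.187},
  {"linear":[0,0,0],"twist":-0.187},
  {"linear":[0,0,0],"twist":-0.187},
  {"linear":[0,0,0],"twist":-0.187},
  {"linear":[0,0,0],"twist":-0.187},
  {"linear":[0,0,0],"twist":-0.075},
  {"linear":[3,-4,0],"twist":0},
  {"linear":[3,-4,0],"twist":0},
  {"linear":[3,-4,0],"twist":0},
  {"linear":[2.6,-3.5,0],"twist":0},
  {"linear":[0,0,0],"twist":0},
  {"linear":[0,0,0],"twist":0},
], fingers=1)

```text
time_s: 2.02
position: [0.5095, -0.1545, 0.2314]
eef_rot: [180.0, 0.0, -180.0]
wrist_force: [0.1, 0.3, 0.3]
grip_width: -0.0002
finger_force: 0.0
```

```bash
python3 - <<'E'
from cell import ctrl, eyes
import cv2
s=ctrl.read_state(); print(s['position'],s['eef_rot'],s['grip_width'],s['wrist_force'],s['qpos'],s['time_s'])
im=eyes.snapshot('wrist'); cv2.imwrite('pics/w1.png',im[:,:,::-1])
E
```

```text
[ 0.50947663 -0.15450124  0.23141135] [ 1.79956946e+02  4.81490209e-02 -1.79983967e+02] -0.00015367197911317414 [0.12227497 0.33607984 0.25109108] [ 35.25877142  36.35044068 -38.54312825 104.8893778   29.22372627
  49.02312232  72.46197068] 2.025
```

View pics/w1.png

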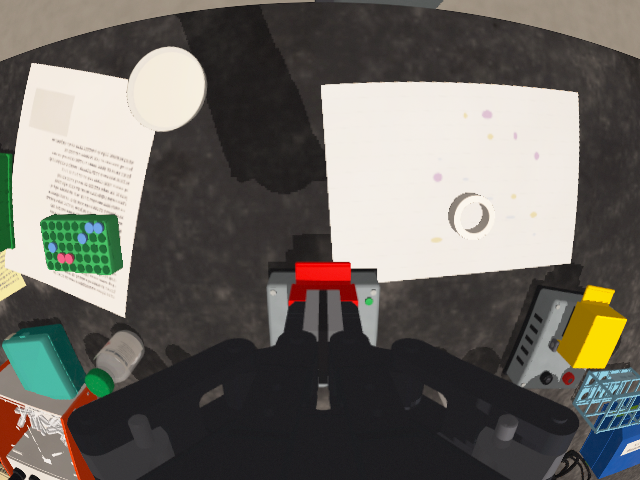

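The wrist view shows the lip at (323,272), centred on the finger gap at px 322, and the space in front is clear. Next I descend in front of the lip.

Emit:
step_arm([
  {"linear":[0,0,4],"twist":0},
  {"linear":[0,0,4],"twist":0},
  {"linear":[0,0,4],"twist":0},
  {"linear":[0,0,4],"twist":0},
  {"linear":[0,0,3.8],"twist":0},
  {"linear":[0,0,2],"twist":0},
  {"linear":[-1.2,0,0],"twist":0},
  {"linear":[0,0,0],"twist":0},
  {"linear":[0,0,0],"twist":0},
])

```text
time_s: 3.2
position: [0.5221, -0.1548, 0.0143]
eef_rot: [180.0, 0.1, -180.0]
wrist_force: [0.4, -0.5, 0.4]
grip_width: 0.0002
finger_force: 0.0
```

Emit:
step_arm([
  {"linear":[-0.4,0,0],"twist":0},
  {"linear":[-0.4,0,0],"twist":0},
  {"linear":[0,0,0],"twist":0},
])

```text
time_s: 3.58
position: [0.5297, -0.155, 0.0135]
eef_rot: [180.0, 0.1, 180.0]
wrist_force: [-0.2, -0.1, -1.1]
grip_width: -0.0002
finger_force: 0.0
```

Emit:
step_arm([
  {"linear":[-0.3,0,0],"twist":0},
  {"linear":[-0.3,0,0],"twist":0},
  {"linear":[0,0,0],"twist":0},
])

```text
time_s: 3.95
position: [0.5344, -0.155, 0.0131]
eef_rot: [-180.0, -0.1, -180.0]
wrist_force: [-2.3, 0.4, 0.9]
grip_width: 0.0
finger_force: 0.0
```

Emit:
step_arm([
  {"linear":[-0.2,0,0],"twist":0},
  {"linear":[0,0,0],"twist":0},
])

```text
time_s: 4.2
position: [0.5346, -0.1551, 0.0128]
eef_rot: [-180.0, -0.3, -180.0]
wrist_force: [-5.5, 1.0, 1.6]
grip_width: 0.0005
finger_force: 0.0
```

Contact at 5.5 N. I'll lift along the lip's arc, carried by friction, and check the force.

Emit:
step_arm([
  {"linear":[-0.05,0,-0.4],"twist":0},
  {"linear":[-0.07,0,-0.4],"twist":0},
  {"linear":[-0.08,0,-0.4],"twist":0},
  {"linear":[0,0,0],"twist":0},
])

```text
time_s: 4.7
position: [0.5365, -0.1551, 0.025]
eef_rot: [-180.0, -0.3, -180.0]
wrist_force: [-6.4, 1.4, 0.1]
grip_width: -0.0002
finger_force: 0.0
```

```bash
python3 - <<'E'
from cell import ctrl, eyes
import cv2,numpy as np
s=ctrl.read_state(); print(s['position'],s['wrist_force'],s['time_s'])
im=eyes.snapshot('wrist')[:,:,::-1]; im2=eyes.snapshot('side')[:,:,::-1]
o=np.hstack([cv2.resize(im[200:400,200:440],(400,333)),cv2.resize(im2[220:290,305:389],(400,333),interpolation=2)]); cv2.imwrite('pics/l1.png',o)
E
```

```text
[ 0.53645612 -0.15505396  0.02504347] [-6.39913065  1.44532757  0.07376621] 4.7
```

View pics/l1.png

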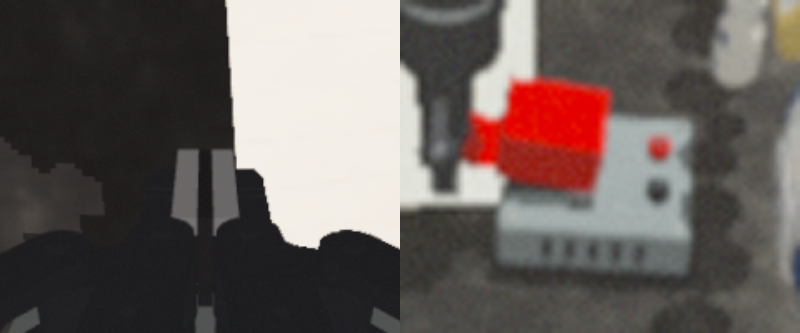

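The side view shows the guard tilting up: there is a gap under its side wall at (545,190) and the lip rests on the finger at (480,140). I'll keep following the arc.

Emit:
step_arm([
  {"linear":[-0.15,0,-0.6],"twist":0},
  {"linear":[-0.19,0,-0.57],"twist":0},
  {"linear":[-0.23,0,-0.55],"twist":0},
  {"linear":[-0.28,0,-0.55],"twist":0},
  {"linear":[0,0,0],"twist":0},
])

```text
time_s: 5.42
position: [0.5457, -0.155, 0.0481]
eef_rot: [-180.0, -0.2, -180.0]
wrist_force: [-5.9, 0.6, 2.1]
grip_width: -0.0002
finger_force: 0.0
```

Emit:
step_arm([
  {"linear":[-0.32,0,-0.52],"twist":0},
  {"linear":[-0.36,0,-0.5],"twist":0},
  {"linear":[0,0,0],"twist":0},
])

```text
time_s: 5.8
position: [0.5536, -0.155, 0.0586]
eef_rot: [-180.0, -0.1, -180.0]
wrist_force: [-4.8, 0.2, 3.3]
grip_width: 0.0001
finger_force: 0.0
```

```bash
python3 - <<'E'
from cell import ctrl, eyes
import cv2,numpy as np
s=ctrl.read_state(); print(s['position'],s['wrist_force'],s['time_s'])
im=eyes.snapshot('scene')[:,:,::-1]; im2=eyes.snapshot('side')[:,:,::-1]
o=np.hstack([cv2.resize(im[210:290,305:401],(400,333),interpolation=2),cv2.resize(im2[220:290,305:389],(400,333),interpolation=2)]); cv2.imwrite('pics/l2.png',o)
E
```

```text
[ 0.55362115 -0.15497624  0.05864693] [-4.81530647  0.16685292  3.26217029] 5.8
```

View pics/l2.png

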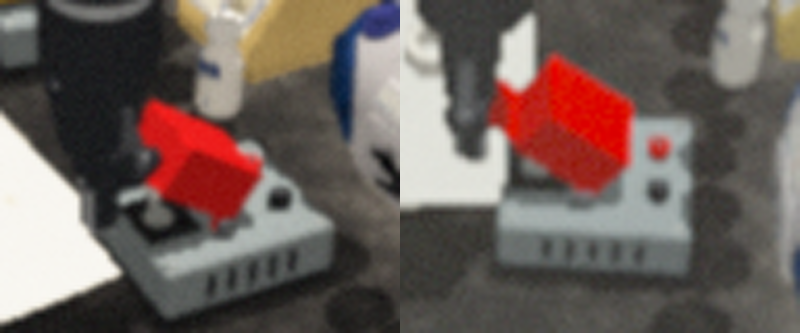

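The guard is about 0.6 rad up, the toggle (white, at (135,195)) is untouched, and the unit hasn't moved. I'll go on to the toggle.

Emit:
step_arm([
  {"linear":[-0.37,0,-0.42],"twist":0},
  {"linear":[-0.37,0,-0.4],"twist":0},
  {"linear":[-0.38,0,-0.35],"twist":0},
  {"linear":[0,0,0],"twist":0},
])

```text
time_s: 6.4
position: [0.5674, -0.155, 0.0704]
eef_rot: [180.0, 0.2, 180.0]
wrist_force: [-1.3, -0.4, -0.0]
grip_width: 0.0001
finger_force: 0.0
```

Emit:
step_arm([
  {"linear":[-0.4,0,-0.12],"twist":0},
  {"linear":[-0.4,0,-0.12],"twist":0},
  {"linear":[0,0,0],"twist":0},
])

```text
time_s: 6.78
position: [0.5742, -0.155, 0.0723]
eef_rot: [180.0, 0.1, -180.0]
wrist_force: [-0.6, 0.1, 0.3]
grip_width: -0.0001
finger_force: 0.0
```

Emit:
step_arm([
  {"linear":[-0.4,0,-0.1],"twist":0},
  {"linear":[-0.4,0,-0.1],"twist":0},
  {"linear":[0,0,0],"twist":0},
])

```text
time_s: 7.15
position: [0.5821, -0.1549, 0.0743]
eef_rot: [180.0, 0.0, -180.0]
wrist_force: [-1.8, -0.7, -1.4]
grip_width: -0.0001
finger_force: 0.3
```

Emit:
step_arm([
  {"linear":[-0.3,0,-0.05],"twist":0},
  {"linear":[-0.3,0,-0.05],"twist":0},
  {"linear":[0,0,0],"twist":0},
])

```text
time_s: 7.52
position: [0.5878, -0.155, 0.0753]
eef_rot: [180.0, 0.0, -180.0]
wrist_force: [-2.0, 0.4, -2.4]
grip_width: -0.0002
finger_force: 0.7
```

Emit:
step_arm([
  {"linear":[-0.3,0,0],"twist":0},
  {"linear":[-0.2,0,0],"twist":0},
  {"linear":[0,0,0],"twist":0},
])

```text
time_s: 7.9
position: [0.5926, -0.1551, 0.0753]
eef_rot: [-180.0, -0.0, -180.0]
wrist_force: [-3.3, -0.0, 0.0]
grip_width: 0.0
finger_force: 1.2
```

```bash
python3 - <<'E'
from cell import ctrl, eyes
import cv2,numpy as np
s=ctrl.read_state(); print(s['position'],s['wrist_force'],s['time_s'])
im=eyes.snapshot('scene')[:,:,::-1]; im2=eyes.snapshot('side')[:,:,::-1]
o=np.hstack([cv2.resize(im[210:290,305:401],(400,333),interpolation=2),cv2.resize(im2[220:290,305:389],(400,333),interpolation=2)]); cv2.imwrite('pics/l3.png',o)
E
```

```text
[ 0.5925861  -0.15507954  0.07533395] [-3.32992565 -0.03653743  0.01947078] 7.9
```

View pics/l3.png

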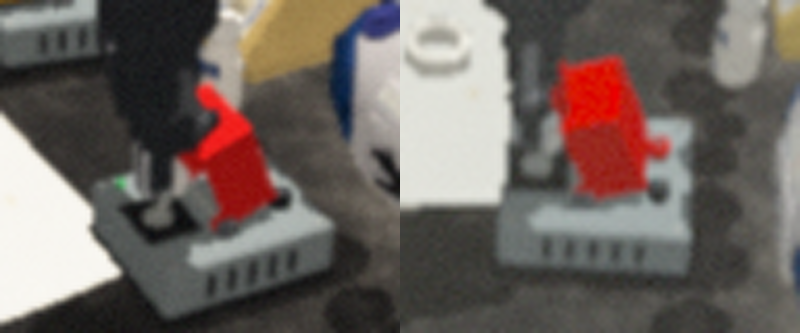

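The guard is about 1.1 rad up and the toggle now leans rearward against the finger (white, at (175,180)). The unit is still in place. I'll push on until I feel the stop.

Emit:
step_arm([
  {"linear":[-0.2,0,0],"twist":0},
  {"linear":[0,0,0],"twist":0},
])

```text
time_s: 8.25
position: [0.5928, -0.1551, 0.0752]
eef_rot: [-180.0, -0.2, -180.0]
wrist_force: [-6.1, 0.4, 2.8]
grip_width: 0.0002
finger_force: 3.5
```

Emit:
step_arm([
  {"linear":[-0.2,0,0],"twist":0},
  {"linear":[0,0,0],"twist":0},
])

```text
time_s: 8.5
position: [0.593, -0.1551, 0.0751]
eef_rot: [-179.9, -0.4, -180.0]
wrist_force: [-9.9, 0.6, 6.5]
grip_width: -0.0002
finger_force: 5.8
```

There is a firm stop at x=0.593, where 0.8 rad was predicted. Now I draw back straight and let the guard fall.

Emit:
step_arm([
  {"linear":[1,0,0],"twist":0},
  {"linear":[1.5,0,0],"twist":0},
  {"linear":[2,0,0],"twist":0},
  {"linear":[2,0,0],"twist":0},
  {"linear":[2,0,0],"twist":0},
  {"linear":[1.5,0,0],"twist":0},
  {"linear":[0,0,-3],"twist":0},
  {"linear":[0,0,-4],"twist":0},
  {"linear":[0,0,-3],"twist":0},
  {"linear":[0,0,0],"twist":0},
  {"linear":[0,0,0],"twist":0},
  {"linear":[0,0,0],"twist":0},
  {"linear":[0,0,0],"twist":0},
  {"linear":[0,0,0],"twist":0},
  {"linear":[0,0,0],"twist":0},
])

```text
time_s: 10.38
position: [0.4965, -0.1549, 0.1751]
eef_rot: [180.0, -0.0, -180.0]
wrist_force: [-0.3, -0.2, -0.6]
grip_width: -0.0002
finger_force: 0.0
```

```bash
python3 - <<'E'
from cell import ctrl, eyes
import cv2,numpy as np
s=ctrl.read_state(); print(s['position'],s['wrist_force'],s['time_s'])
im=eyes.snapshot('scene')[:,:,::-1]; im2=eyes.snapshot('side')[:,:,::-1]; w=eyes.snapshot('wrist')[:,:,::-1]
r=lambda a:cv2.resize(a,(400,300),interpolation=2)
d=cv2.absdiff(im,cv2.imread('pics/scene0.png'))[180:480,280:640]
o=np.vstack([np.hstack([r(im[215:290,305:405]),r(im2[220:290,305:398])]),np.hstack([r(w[220:370,220:420]),r(d)])]); cv2.imwrite('pics/end.png',o)
E
```

```text
[ 0.49652699 -0.15493626  0.17511481] [-0.26994509 -0.17932074 -0.59585222] 10.375
```

View pics/end.png

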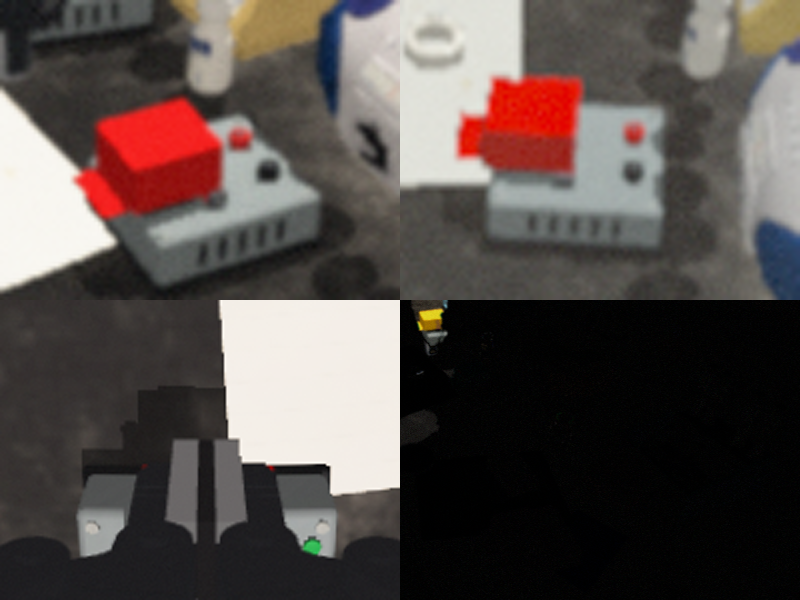

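The guard is fully shut and the red unit shows no difference from the start. The only change in the difference image is the arm blocking the view of the yellow unit. I'm handing in.

```bash
python3 -c "from cell import ctrl; print(ctrl.sign_off())"
```

```text
the job is handed in; nothing more can be done
None
```

I switched the red unit on and handed the job in: the toggle was pushed to a firm stop with the guard held up, the guard then dropped shut, and nothing else on the bench showed any sign of having moved; the hand-in returned no verdict.

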